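# Open the cassette case at the specimen bench

## Task

The specimen tub standing on the cassette case keeps its cover shut: move it onto the other tub of the same kind, its feet fully seated in the corner recesses of that lid. Then push the spatula's blade into the slot under the front of the cover, lever the cover wide open (at least 65 degrees), and lay the spatula flat back on the cutting board. Touch the cover only with the spatula, never with the gripper, keep the tubs upright, and leave the plain tub, brush, jar and ink rack where they are.

Things in the scene. Friction and masses are not known exactly. Their poses are not given: they have to be found in the camera images.
- tub_top_center (a point): Centre (half-way up) of the closed white tub that starts on the case's cover: 84 long (its x) x 60 wide (y) x 55 high, z up, 0.18 to 0.35 kg; flat vertical sides from 6 to 50 above its underside. Four corner feet, 10 x 10 x 6 high, centred 30.5 (x) and 18.5 (y) from the middle, fit the lid recesses of the other tub with 3.5 play each way, either of two ways round (half a turn apart).
- tub_base_center (a point): Centre (half-way up, 27.5 above the work surface) of the identical loose tub on the work surface, same axes. Its lid (like the first one's) has four corner recesses 17 x 17 x 5 deep, centred 30.5 (x) and 18.5 (y) from the middle, behind a 3 mm rim. With the feet seated, the upper tub's centre is 50 above this one's.
- tub_plain_center (a point): Point 27.5 above the underside of a bystander tub, same 84 x 60 footprint, 50 high, with a smooth flat lid without recesses. It may stand in either of two places on the left, the recessed tub being in the other. Leave it alone.
- slot (a point): Middle of the pry slot at the outer front face of the white, fixed cassette case (110 deep in x, 160 wide in y, 50 high without cover). 46 above the work surface; the slot is 50 wide (y) and 8 high (42 to 50 up) through a 5 thick wall, just under the cover; inside is free above 26. x axis points level into the case to the hinge, z up.
- cover_hinge (a point): Middle of the cover's hinge line, on the cover's underside at the case's rear edge, 110 behind the slot and 50 above the work surface; the hinge runs along this point's y axis. The cover is a flat plate 110 x 160 x 6, flush with the case all round, 0.12 kg, its top 56 above the work surface when shut.
- cover (a joint): Opening angle of the cover, rad: 0 shut, 1.57 upright, stop at 1.75; its front edge rises. No latch; the stiff friction hinge (about 0.15 N m plus the cover's weight) stays where it is left.
- spatula_grip (a point): Grip point of the loose prying spatula: middle of its black handle's section, 10 above its underside, near its balance point. x points along the tool to the blade, z up as it lies. Handle 90 long (55 behind to 35 ahead of this point), 14 wide (y), 20 high; 0.06 to 0.09 kg. Lies flat on the board in either of two places, the brush in the other.
- spatula_tip (a point): Middle of the end of the spatula's thin steel blade: 105 ahead of the grip point and 9 below it. The blade is 2 thick, 16 wide and 70 long clear of the handle, level with the handle's underside; same axes as the grip point.
- board: White cutting board, fixed, 280 (x) x 260 (y) x 12 thick; origin at the centre of its underside, on the work surface.
- brush_center (a point): Middle of a wooden-handled brush lying on the board, 165 long (along its x, from 75 behind to 90 ahead), 12 wide, 10 high; the point is 5 above its underside. Leave it alone.
- jar_center (a point): Glass jar, 72 in diameter and 100 high, with brushes standing in it up to 195 above the work surface; the point is on its axis 50 above its underside. Leave it alone.
- ink_rack_center (a point): Grey block, 80 (x) x 150 (y) x 30 high, holding six ink pots up to 55 high; the point is at its middle, 27.5 above its underside. Leave it alone.
Not all that is in view belongs to the job. Leave any pink or red look-alike of the part that bears tub_base_center alone.

How it is judged:
By the outcome, as a careful person would: the job done as asked, in the order asked, and still so for the second after the job is handed in, with the robot touching nothing.
It also fails if it takes over 72 s, if anything falls off the work surface, if the arm or the gripper's body presses on something with over 40 N, if the wrist force passes 120 N, or if a joint passes its speed limit or range.

## Robot

A 7-joint arm with a two-finger parallel gripper is mounted at the origin on the work surface. World frame = base frame: x ahead of the robot, y to its left, z up, the work surface at z = 0. Lengths are in m, angles in rad, forces in N, time in s.
With the tool pointing down it reaches from about 0.4 to 0.875 m from the base axis. Payload 19.3 kg.
Tool frame: the origin (TCP) lies midway between the tips of the shut fingers; the grasp point (between the pads) lies 19 mm behind it; z points along the fingers, y is the direction in which the jaws open and shut (so a half turn about z gives the same grasp; the last joint's range is limited). The gripper opens to 85 mm and grips with 20 to 120 N. Pads are 22 mm wide; open, the fingers measure 114 mm over their backs; the gripper's body (76 mm by 85 mm) begins 54 mm behind the grasp point. The pads swing forward as they close: fully open they stand 13 mm farther back than shut.
Start: joints at [-1.315, 0.521, -0.036, 1.599, 0.021, 1.021, -0.113], TCP at [0.2, 0.592, 0.231] pointing down, gripper open.
Joint ranges: [-2.91, 2.91], [-0.3, 2.13], [-1.5, 1.42], [0.17, 2.43], [-1.26, 4.41], [0.16, 1.93], [-2.52, 2.52]. Speed limits (rad/s): [1.89, 1.89, 2.39, 2.39, 3.01, 3.01, 3.01].

## Interface

Orientations are given as [roll, pitch, yaw] about the fixed x, y, z axes, in that order (R = Rz(yaw) Ry(pitch) Rx(roll)).
In Python, from workcell import telemetry, cams, workorder gives the robot as it stands. The module is installed in compiled form; this text tells all that it offers.
- The arm moves only by the tool apply_moves, never from a script. Its argument "steps" is a list of rows, each a list of 4 numbers: the shift along the tool's x, y, z in cm, then the turn about the tool's z in rad. A call has exactly 10 rows; each row is the pose to reach, as a shift and turn from the pose commanded when the call began, along the tool's axes at that moment; what a row does not reach only later rows make up. A row lasts 1/12 s, in which the tool goes at most 41.7 mm and 7.16 degrees, less where a joint would pass 70% of its speed; a pose out of reach is approached as far as the arm can. A call with a gripper value outside its range is refused whole. "claw" is the closure, from 0 (fully open) to 1 (shut), set as the call begins (left out, the last holds). The fingers move at their own pace and stop on an object; "force" is the grip in N (left out, the last holds). Time passes only in rows, so rows that repeat a pose let the fingers close, or fill a call up. It gives the time, the measured TCP pose, the force and the opening at its end, in the units of the state.
- telemetry.observe(): the state, without advancing time (a new reading comes with each control period).
- cams.grab_frame(name): name is "side" or "top"; returns a dict with "color" (384x512x3 uint8, red, green, blue), "mtx" (3x3 intrinsics, pixels), "k1" (the pictures are not rectified: a ray, as slopes to the right and down, at radius r is drawn at 1 + k1 r^2 times it, then the intrinsics apply), "eye" and "orientation" of the camera in the world. Camera axes: x right, y down, z forward; pixel columns grow to the right and rows downward; lengths in m; the calibration is good to about 2 mm. A picture is of the moment at which its call begins. There is no depth.
- workorder.job_done(): hands the job in, once; it reports no verdict.
Trained networks look in the newest picture that a camera, given by its name, has taken for a name from the list of things; names that differ only in an ending like _2 or _b are one class to them, and where a whole thing is asked for, a point or a joint stands for the part that bears it (a point fixed in the world has none). Each returns a list of dicts, best first, with "score" (0 to 1); they miss things now and then, are a little off and sometimes report something else, mostly with a low value. They report only what shows in the picture. A call takes as long as a camera call. They do not tell look-alikes from the thing itself.
- cams.find_in(camera, name): "box" ([left, top, width, height] in pixels, round what is visible of it).
- cams.pinpoint(camera, name): "uv" ([column, row] in pixels: a listed point, or the origin of a listed thing).
The state is a dict: "clock": time; "qpos": joint angles; "qd": joint speeds; "joint_efforts": joint torques, N m; "position": TCP position; "tool_rot": TCP orientation; "force": force on the tool from outside, world axes, zero at the start; "moment": the same for the moment, N m; "grip_width": finger opening in m.
Only numpy, scipy, OpenCV 4.12 (cv2) and the standard library are available. Lean on these libraries where they do the work, as an engineer would, in place of code of your own. Each camera call takes 0.05 s, during which the arm holds its last target. There are 200 camera calls.

## Working session

There is one attempt and no reset: what is moved stays moved. The work goes in short steps, Python scripts to look and compute and a tool call to move; the robot and the scene stay as the last step left them, time stands still between calls to the robot, and variables do not carry over. Pictures are saved under pics/ and viewed, about 8 in all and at most 12, crops included, and the job is handed in when it is done.

Besides the shell and the picture viewer there is one more tool, called after ">>>" by a JSON object that holds its "op" and its "data", one argument or row to a line. apply_moves: Moves the arm, as the interface text tells. Its arguments: {"type":"object","properties":{"steps":{"type":"array"},"claw":{"type":"number"},"force":{"type":"number"}},"required":["steps"]}

```bash
mkdir -p pics; cat > h.py <<'E'
import numpy as np, cv2
from scipy.spatial.transform import Rotation as R
from workcell import telemetry, cams, workorder
def grab(n):
    return cams.grab_frame(n)
def Rc(f):
    o=np.array(f["orientation"],float)
    if o.shape==(3,3): return o
    if o.size==4: return R.from_quat(o).as_matrix()
    return R.from_euler('xyz',o).as_matrix()
def dist(f): return np.array([f["k1"],0,0,0,0],float)
def ray(f,uv):
    p=cv2.undistortPoints(np.array([[uv]],float),np.array(f["mtx"],float),dist(f))[0,0]
    d=Rc(f)@np.array([p[0],p[1],1.]); return np.array(f["eye"],float),d/np.linalg.norm(d)
def onz(f,uv,z):
    e,d=ray(f,uv); return e+d*(z-e[2])/d[2]
def proj(f,P):
    P=np.atleast_2d(np.array(P,float)); M=Rc(f).T; t=-M@np.array(f["eye"],float)
    return cv2.projectPoints(P,cv2.Rodrigues(M)[0],t,np.array(f["mtx"],float),dist(f))[0][:,0]
def tri(f,a,g,b):
    e1,d1=ray(f,a);e2,d2=ray(g,b)
    s=np.linalg.lstsq(np.c_[d1,-d2],e2-e1,rcond=None)[0]
    p,q=e1+s[0]*d1,e2+s[1]*d2; return (p+q)/2,np.linalg.norm(p-q)
def save(f,n,crop=None,s=1):
    im=cv2.cvtColor(f["color"],cv2.COLOR_RGB2BGR)
    if crop: x,y,w,h=crop; im=im[y:y+h,x:x+w]
    cv2.imwrite("pics/"+n,cv2.resize(im,None,fx=s,fy=s,interpolation=cv2.INTER_CUBIC))
E
python3 - <<'E'
from h import *
np.set_printoptions(precision=3,suppress=True)
F={}
for n in("top","side"):
    f=F[n]=grab(n); save(f,n+"0.png",s=1.5); print(n,f["mtx"],f["k1"],f["eye"],f["orientation"])
    for k in "tub_top_center tub_base_center tub_plain_center slot cover_hinge spatula_grip spatula_tip brush_center jar_center ink_rack_center board".split():
        print(k,[(np.round(d["uv"],1).tolist(),round(d["score"],2)) for d in cams.pinpoint(n,k)])
s=telemetry.observe(); print(s)
E
```

```text
top [[391.462   0.    251.553]
 [  0.    391.462 191.31 ]
 [  0.      0.      1.   ]] -0.06854691816982861 [0.394 0.092 1.154] [-3.042 -0.015 -1.566]
tub_top_center [([286.8, 159.9], 0.9), ([377.1, 207.6], 0.39)]
tub_base_center [([156.3, 217.2], 0.91), ([133.1, 267.4], 0.73), ([98.6, 219.2], 0.69), ([200.7, 214.1], 0.64), ([398.7, 206.3], 0.3)]
tub_plain_center [([141.0, 171.3], 0.75)]
slot [([285.0, 176.2], 0.65)]
cover_hinge [([285.0, 136.2], 0.88)]
spatula_grip [([357.8, 208.8], 0.82)]
spatula_tip [([360.1, 171.4], 0.7), ([157.6, 217.4], 0.45)]
brush_center [([401.9, 207.1], 0.66)]
jar_center [([196.6, 146.3], 0.63), ([401.5, 208.3], 0.25)]
ink_rack_center [([375.7, 124.3], 0.84)]
board [([379.6, 210.4], 0.7)]
side [[399.817   0.    254.889]
 [  0.    399.817 186.705]
 [  0.      0.      1.   ]] 0.03397065686820799 [ 0.08  -0.587  0.822] [-2.321 -0.005 -0.552]
tub_top_center [([307.6, 193.2], 0.93)]
tub_base_center [([141.7, 162.0], 0.74), ([164.2, 135.7], 0.73), ([194.4, 159.8], 0.68), ([213.2, 181.6], 0.59)]
tub_plain_center [([218.9, 138.3], 0.92)]
slot [([292.1, 215.5], 0.79)]
cover_hinge [([326.4, 202.3], 0.9)]
spatula_grip [([315.8, 295.5], 0.62)]
spatula_tip [([348.1, 278.8], 0.7)]
brush_center [([353.3, 341.9], 0.61)]
jar_center [([265.0, 150.7], 0.67)]
ink_rack_center []
board [([327.9, 324.3], 0.91), ([351.8, 341.3], 0.73), ([219.4, 138.2], 0.51)]
{'clock': 1.2, 'qpos': array([-1.315,  0.521, -0.036,  1.599,  0.021,  1.021, -0.113]), 'qd': array([-0.   , -0.002,  0.001, -0.002, -0.001, -0.001, -0.001]), 'joint_efforts': array([ -0.004, -92.684,   1.977, -37.027,   0.018,   0.002,   0.   ]), 'position': array([0.2  , 0.592, 0.231]), 'tool_rot': array([-3.142,  0.   ,  2.816]), 'force': array([-1.043,  0.358, -0.667]), 'moment': array([-0.011,  0.058, -0.047]), 'grip_width': 0.08546066133146334}
```

View pics/top0.png

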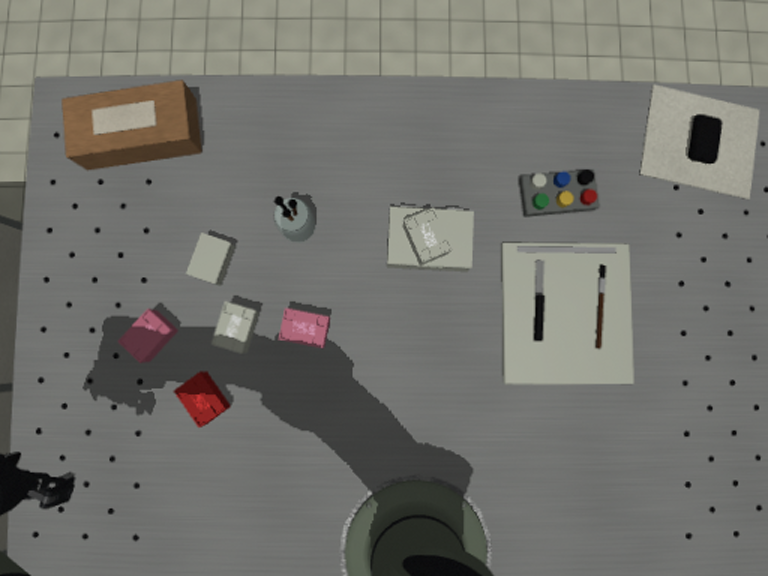

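View pics/side0.png

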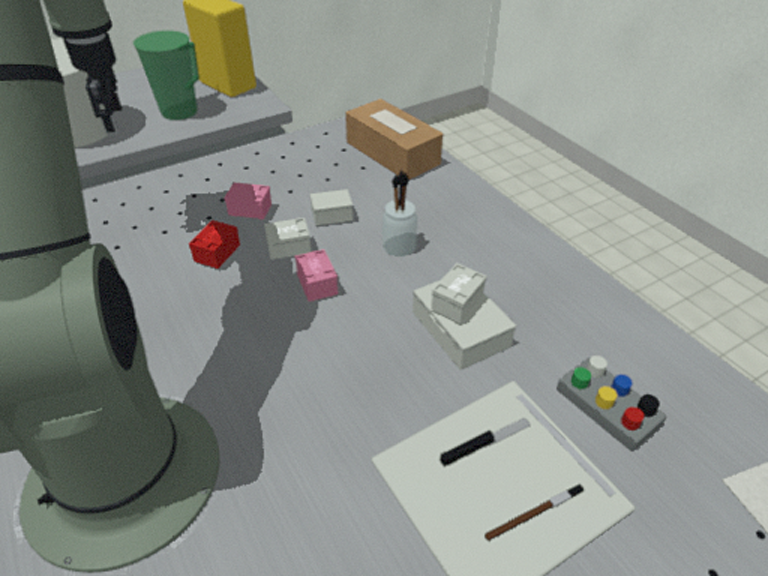

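```bash
python3 - <<'E'
from h import *
np.set_printoptions(precision=4,suppress=True)
T=grab("top");S=grab("side")
P={"tub_top":([286.8,159.9],[307.6,193.2]),"base":([156.3,217.2],[194.4,159.8]),"plain":([141,171.3],[218.9,138.3]),"slot":([285,176.2],[292.1,215.5]),"hinge":([285,136.2],[326.4,202.3]),"grip":([357.8,208.8],[315.8,295.5]),"tip":([360.1,171.4],[348.1,278.8]),"brush":([401.9,207.1],[353.3,341.9]),"board":([379.6,210.4],[327.9,324.3]),"jar":([196.6,146.3],[265,150.7]),"pink":([200.7,214.1],[213.2,181.6])}
for k,(a,b) in P.items(): print(k,*tri(T,a,S,b))
def c(f,x,y,w,h,s):
    im=cv2.cvtColor(f["color"],cv2.COLOR_RGB2BGR)[y:y+h,x:x+w]; return cv2.resize(im,(w*s,h*s),interpolation=cv2.INTER_CUBIC)
a=np.hstack([c(T,130,190,66,50,6),c(T,252,130,66,50,6)])
b=np.hstack([c(S,165,130,66,50,6),c(S,270,168,66,50,6)])
cv2.imwrite("pics/c1.png",np.vstack([a,b]))
E
```

```text
tub_top [ 0.5894 -0.0214  0.1011] 0.00829961362898538
base [0.4333 0.3488 0.0221] 0.007503910876920602
plain [0.5581 0.3999 0.0272] 0.010395793298961906
slot [ 0.5501 -0.0208  0.0385] 0.0012285592101698441
hinge [ 0.6694 -0.0219  0.0271] 0.0012253956144195513
grip [ 0.4599 -0.2369  0.0215] 0.00574698304320367
tip [ 0.5635 -0.2426  0.0171] 0.01179308728586549
brush [ 0.4615 -0.3653  0.0245] 0.003022951335689191
board [ 0.4508 -0.3031  0.0076] 0.006660314231817061
jar [0.6301 0.2341 0.0556] 0.003294749613474351
pink [0.4393 0.2218 0.025 ] 0.000829235678260292
```

View pics/c1.png

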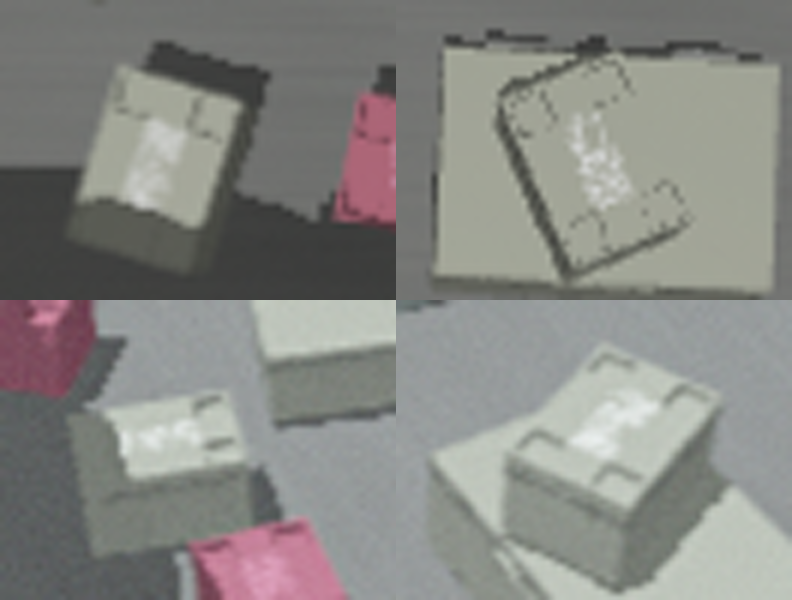

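```bash
cat > fit.py <<'E'
from h import *
from scipy.optimize import least_squares
def fit(obs,size,z,g):
    # obs: list of (frame, corner idx, uv); size L,W ; corners order 0:++ 1:-+ 2:-- 3:+-
    sg=np.array([[1,1],[-1,1],[-1,-1],[1,-1]])*np.array(size)/2
    def pts(p): c,s=np.cos(p[2]),np.sin(p[2]); return np.c_[sg@np.array([[c,s],[-s,c]])+p[:2],np.full(4,z)]
    def r(p):
        Q=pts(p); return np.concatenate([(proj(f,Q[i])[0]-uv) for f,i,uv in obs])
    s=least_squares(r,g); return s.x,np.abs(s.fun).reshape(-1,2)
E
python3 - <<'E'
from fit import *
np.set_printoptions(precision=4,suppress=True)
T=grab("top");S=grab("side")
def tri_(cx,cy,oy,ox): return lambda x,y: np.array([(x-ox)/6+cx-.4,(y-oy)/6+cy-.4])
bT=tri_(130,190,0,0);bS=tri_(165,130,300,0);tT=tri_(252,130,0,396);tS=tri_(270,168,300,396)
# base corners in world (from side)
for n,f,m,z,L in [("baseS",S,bS,.055,[(70,413),(228,392),(250,465),(95,500)]),("baseT",T,bT,.055,[(118,65),(245,98)]),
 ("topS",S,tS,.111,[(600,343),(718,393),(630,512),(505,455)]),("topT",T,tT,.111,[(500,97),(605,55),(690,222),(570,275)]),
 ("caseT",T,tT,.056,[(445,45),(780,65),(772,290),(433,275)])]:
    W=np.array([onz(f,m(*p),z)[:2] for p in L]); print(n,W.tolist(),"mean",W.mean(0),"edges",np.linalg.norm(np.roll(W,-1,0)-W,axis=1))
E
```

```text
baseS [[0.39790836334506785, 0.38886821858697695], [0.4761544692184394, 0.3626502072168828], [0.4585064469434338, 0.30164462570121575], [0.37994338771058667, 0.316701847615106]] mean [0.4281 0.3425] edges [0.0825 0.0635 0.08   0.0744]
baseT [[0.4759058794534513, 0.3640208890531681], [0.46080306824050826, 0.30379712544417137]] mean [0.4684 0.3339] edges [0.0621 0.0621]
topS [[0.6207572635232306, 0.03243309200930311], [0.6449844898548989, -0.021301969738733106], [0.5672780069804636, -0.059981645678576445], [0.5425283669929455, -0.004823084981885661]] mean [ 0.5939 -0.0134] edges [0.0589 0.0868 0.0605 0.0866]
topT [[0.6224648620613283, 0.030200476905285822], [0.6423210861486505, -0.017517867100661708], [0.5659180640151433, -0.05551942592998736], [0.5414079904986292, -0.0012417073067725326]] mean [ 0.593 -0.011] edges [0.0517 0.0853 0.0596 0.0869]
caseT [[0.6595687934271313, 0.05318037454399546], [0.6514286737681416, -0.10732010500520349], [0.542732565515591, -0.10204699526947521], [0.5487187338002446, 0.05858561733528338]] mean [ 0.6006 -0.0244] edges [0.1607 0.1088 0.1607 0.111 ]
```

Scene: closed-tub lid at top ≈(286,160), on the case. Candidates for the base tub in the top image: white recessed (156,217), pink (201,214), pink (99,219), red (133,267), and plain white (141,171). I choose the white one at (156,217), because the crop shows its corner recesses. The spatula (black handle, steel blade) is at (358,209), the brush at (402,207).

```bash
cat > mv.py <<'E'
import sys; from h import *
def delta(x,y,z,yaw,s=None):
    s=s or telemetry.observe(); p=np.array(s["position"]); r=np.array(s["tool_rot"])
    M=R.from_euler('xyz',r).as_matrix(); d=M.T@(np.array([x,y,z])-p)*100
    t=-(yaw-r[2]); t=(t+np.pi)%(2*np.pi)-np.pi
    return np.round(d,2).tolist()+[round(t,3)]
if __name__=="__main__":
    print(delta(*map(float,sys.argv[1:5])))
E
python3 mv.py .5935 -.012 .20 3.578
```

```text
[-56.61, -44.64, 3.13, np.float64(-0.762)]
```

>>> {"op": "apply_moves", "data": {
  "steps": [
    [-3,-2.4,0.2,-0.07],
    [-6,-4.8,0.4,-0.14],
    [-9,-7.2,0.5,-0.2],
    [-12,-9.6,0.7,-0.3],
    [-15,-12,0.8,-0.35],
    [-18,-14.4,1,-0.4],
    [-21,-16.8,1.2,-0.45],
    [-24,-19.2,1.4,-0.5],
    [-27,-21.6,1.6,-0.55],
    [-30,-24,1.8,-0.6]
  ],
  "claw": 0,
  "force": 40
}}

```text
clock: 2.23
position: [0.4082, 0.267, 0.2135]
tool_rot: [3.141, 0.001, -2.865]
force: [1.0, 0.7, -0.2]
grip_width: 0.0852
```

```bash
python3 mv.py .5935 -.012 .20 3.578; python3 -c "
from h import *;print(telemetry.observe()['position'],telemetry.observe()['tool_rot'])"
```

```text
[-10.2, -31.91, 1.35, np.float64(-0.16)]
[0.40817293 0.26704872 0.21346043] [ 3.14141386e+00  5.23666849e-04 -2.86480442e+00]
```

>>> {"op": "apply_moves", "data": {
  "steps": [
    [-1.1,-3.5,0.2,-0.05],
    [-2.2,-7,0.4,-0.1],
    [-3.3,-10.5,0.6,-0.16],
    [-4.4,-14,0.8,-0.16],
    [-5.5,-17.5,1,-0.16],
    [-6.6,-21,1.2,-0.16],
    [-7.7,-24.5,1.3,-0.16],
    [-8.8,-28,1.4,-0.16],
    [-9.8,-31,1.4,-0.16],
    [-10.2,-31.9,1.4,-0.16]
  ]
}}

```text
clock: 3.07
position: [0.5937, -0.0159, 0.1991]
tool_rot: [-3.14, -0.0, -2.712]
force: [-0.2, -0.5, -0.8]
grip_width: 0.0853
```

```bash
python3 - <<'E'
from h import *
from mv import delta
T=grab("top");S=grab("side")
s=telemetry.observe();print(s['position'],s['tool_rot'],delta(.5935,-.012,.068,3.578,s))
def c(f,x,y,w,h,s_):
    im=cv2.cvtColor(f["color"],cv2.COLOR_RGB2BGR)[y:y+h,x:x+w]; return cv2.resize(im,(w*s_,h*s_),interpolation=cv2.INTER_CUBIC)
cv2.imwrite("pics/c2.png",np.hstack([c(T,235,115,100,100,4),c(S,255,110,100,100,4)]))
E
```

```text
[ 0.59266023 -0.01281647  0.19898147] [-3.14110232e+00 -2.63081837e-04 -2.71056685e+00] [-0.11, 0.05, 13.1, np.float64(-0.005)]
```

View pics/c2.png

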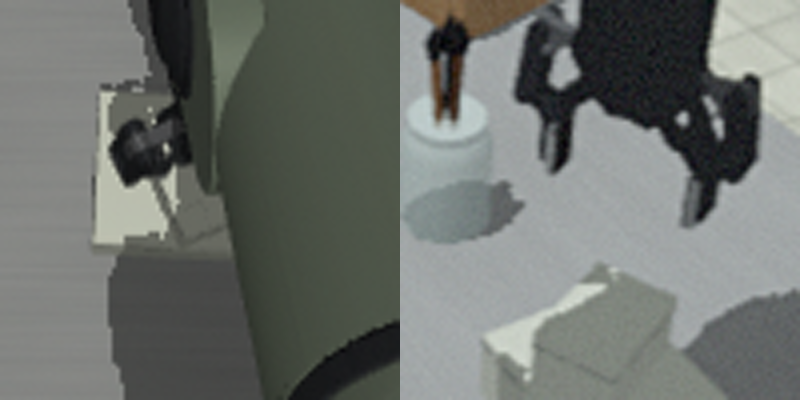

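The gripper stands above the tub with the jaws across its short side (fingers at ≈(555,160) and (700,215) of the crop). Going down.

>>> {"op": "apply_moves", "data": {
  "steps": [
    [-0.1,0,2,0],
    [-0.1,0,4,0],
    [-0.1,0,6,0],
    [-0.1,0,8,0],
    [-0.1,0,9.5,0],
    [-0.1,0,11,0],
    [-0.1,0,12,0],
    [-0.1,0,12.6,0],
    [-0.1,0,13,0],
    [-0.1,0,13,0]
  ]
}}

```text
clock: 4.0
position: [0.5927, -0.01, 0.0691]
tool_rot: [3.141, -0.0, -2.707]
force: [-0.1, 0.3, -0.1]
grip_width: 0.0851
```

>>> {"op": "apply_moves", "data": {
  "steps": [
    [0,0,0,0],
    [0,0,0,0],
    [0,0,0,0],
    [0,0,0,0],
    [0,0,0,0],
    [0,0,0,0],
    [0,0,0,0],
    [0,0,0,0],
    [0,0,0,0],
    [0,0,0,0]
  ],
  "claw": 1,
  "force": 40
}}

```text
clock: 4.83
position: [0.5934, -0.0103, 0.0702]
tool_rot: [-3.141, 0.001, -2.708]
force: [-0.6, 0.2, 5.3]
grip_width: 0.0596
```

>>> {"op": "apply_moves", "data": {
  "steps": [
    [0,0,-1,0],
    [0,0,-2,0],
    [0,0,-4,0],
    [0,0,-6,0],
    [0,0,-8,0],
    [0,0,-9,0],
    [0,0,-9.5,0],
    [0,0,-10,0],
    [0,0,-10,0],
    [0,0,-10,0]
  ]
}}

```text
clock: 5.67
position: [0.5926, -0.0104, 0.1687]
tool_rot: [3.141, -0.001, -2.707]
force: [-0.4, 0.5, -2.4]
grip_width: 0.0598
```

```bash
python3 mv.py .428 .3435 .16 2.877
```

```text
[0.05, 39.03, 0.88, np.float64(0.699)]
```

>>> {"op": "apply_moves", "data": {
  "steps": [
    [0,1,0,0.02],
    [0,3,0,0.06],
    [0,5.5,0,0.11],
    [0,8.5,0.1,0.16],
    [0,11.5,0.2,0.21],
    [0,14.5,0.3,0.26],
    [0,17.5,0.3,0.31],
    [0,20.5,0.4,0.36],
    [0,23.5,0.4,0.42],
    [0,26.5,0.5,0.48]
  ]
}}

```text
clock: 6.5
position: [0.4803, 0.2311, 0.1635]
tool_rot: [-3.141, -0.001, 3.093]
force: [0.9, -0.3, -2.2]
grip_width: 0.0597
```

```bash
python3 mv.py .428 .3435 .16 2.877
```

```text
[5.77, 10.97, 0.35, np.float64(0.216)]
```

>>> {"op": "apply_moves", "data": {
  "steps": [
    [1.5,2.5,0.1,0.05],
    [2.8,5,0.2,0.1],
    [3.8,7,0.3,0.15],
    [4.5,8.5,0.3,0.18],
    [5,9.5,0.3,0.2],
    [5.2,10,0.3,0.2],
    [5.3,10.2,0.3,0.2],
    [5.3,10.2,0.3,0.2],
    [5.3,10.2,0.3,0.2],
    [5.3,10.2,0.3,0.2]
  ]
}}

```text
clock: 7.33
position: [0.4337, 0.3335, 0.1612]
tool_rot: [-3.141, 0.0, 2.895]
force: [-0.1, -0.2, -1.5]
grip_width: 0.0596
```

```bash
python3 - <<'E'
from h import *
from mv import delta
T=grab("top");S=grab("side")
s=telemetry.observe();print(s['position'],s['tool_rot'],delta(.428,.3435,.085,2.877,s))
for n in("top","side"):
  for k in("tub_top_center","tub_base_center"): print(n,k,[(np.round(d["uv"],1).tolist(),round(d["score"],2)) for d in cams.pinpoint(n,k)])
def c(f,x,y,w,h,s_):
    im=cv2.cvtColor(f["color"],cv2.COLOR_RGB2BGR)[y:y+h,x:x+w]; return cv2.resize(im,(w*s_,h*s_),interpolation=cv2.INTER_CUBIC)
cv2.imwrite("pics/c3.png",np.hstack([c(T,120,180,80,80,5),c(S,150,85,80,80,5)]))
E
```

```text
[0.43357128 0.33370266 0.16132429] [-3.14150551e+00  1.32136542e-04  2.89488429e+00] [0.78, 0.81, 7.63, np.float64(0.018)]
top tub_top_center [([398.6, 205.6], 0.64), ([149.5, 216.1], 0.6)]
top tub_base_center [([154.3, 215.2], 0.7), ([203.8, 215.9], 0.58)]
side tub_top_center [([192.4, 120.2], 0.82)]
side tub_base_center [([163.3, 134.9], 0.92), ([191.0, 159.1], 0.87), ([211.8, 184.3], 0.57), ([138.9, 165.0], 0.55)]
```

View pics/c3.png

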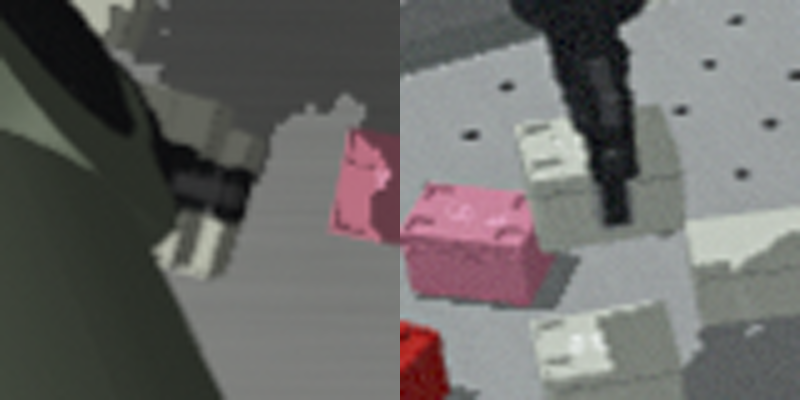

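```bash
python3 - <<'E'
from fit import *
np.set_printoptions(precision=4,suppress=True)
T=grab("top");S=grab("side")
m=lambda x,y:np.array([(x-400)/5+150-.4,y/5+85-.4])
mt=lambda x,y:np.array([(x)/5+120-.4,y/5+180-.4])
# far-left,far-right,near-right,near-left in side; 
B=[(530,322),(668,303),(682,374),(540,397)];H=[(517,122),(665,105),(683,175),(528,190)]
for n,L,z,g in(("base",B,.055,(.428,.3435,-.265)),("held",H,.202,(.433,.333,-.247))):
    idx=[1,0,3,2]
    print(n,*fit([(S,i,m(*p)) for i,p in zip(idx,L)],(.084,.060),z,g))
E
```

```text
base [ 0.4236  0.3385 -0.3202] [[0.3895 1.3641]
 [0.267  1.5088]
 [0.3345 0.9793]
 [0.2061 1.6459]]
held [ 0.4319  0.3286 -0.3257] [[0.3764 1.2059]
 [0.2026 1.2336]
 [0.5229 1.4462]
 [0.0419 0.7897]]
```

```bash
python3 mv.py .427 .3435 .078 2.887
```

```text
[0.83, 0.74, 8.33, np.float64(0.009)]
```

>>> {"op": "apply_moves", "data": {
  "steps": [
    [0.3,0.3,1,0.01],
    [0.6,0.6,2.5,0.01],
    [0.8,0.7,4,0.01],
    [0.8,0.7,5.5,0.01],
    [0.8,0.7,6.7,0.01],
    [0.8,0.7,7.5,0.01],
    [0.8,0.7,8,0.01],
    [0.8,0.7,8.3,0.01],
    [0.8,0.7,8.3,0.01],
    [0.8,0.7,8.3,0.01]
  ]
}}

```text
clock: 8.57
position: [0.4273, 0.3433, 0.0786]
tool_rot: [3.141, 0.0, 2.886]
force: [-0.3, -0.4, -2.4]
grip_width: 0.0599
```

```bash
python3 - <<'E'
from h import *
from mv import delta
T=grab("top");S=grab("side")
s=telemetry.observe();print(s['position'],s['tool_rot'],s['force'],delta(.427,.3435,.0642,2.887,s))
def c(f,x,y,w,h,s_):
    im=cv2.cvtColor(f["color"],cv2.COLOR_RGB2BGR)[y:y+h,x:x+w]; return cv2.resize(im,(w*s_,h*s_),interpolation=cv2.INTER_CUBIC)
cv2.imwrite("pics/c4.png",np.hstack([c(T,125,185,60,70,6),c(S,160,115,70,70,6)]))
E
```

```text
[0.42737463 0.34336132 0.07884312] [3.14080505e+00 4.83627342e-04 2.88567022e+00] [ 0.31692843  0.08924596 -2.54236811] [0.04, 0.0, 1.46, np.float64(-0.001)]
```

View pics/c4.png

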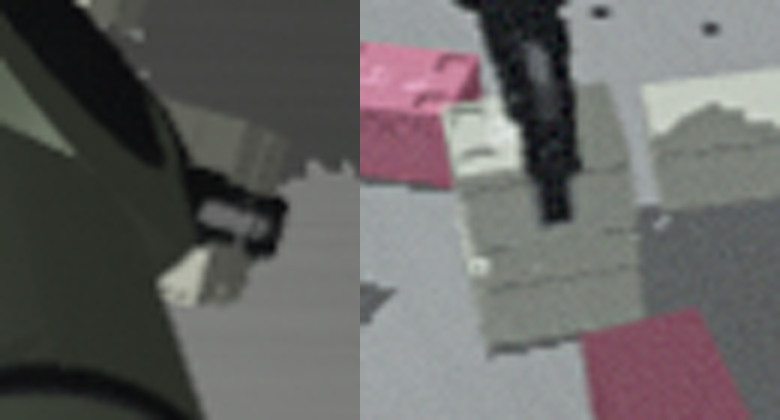

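The held tub's edges (side crop, left x≈455–472, right ≈625–635) run on in line with the lower tub's (475–488, 640), with a small gap between. Lowering.

>>> {"op": "apply_moves", "data": {
  "steps": [
    [0,0,0.2,0],
    [0,0,0.4,0],
    [0,0,0.6,0],
    [0,0,0.8,0],
    [0,0,0.9,0],
    [0,0,1,0],
    [0,0,1.1,0],
    [0,0,1.2,0],
    [0,0,1.2,0],
    [0,0,1.2,0]
  ]
}}

```text
clock: 9.5
position: [0.4271, 0.3431, 0.0663]
tool_rot: [-3.141, -0.0, 2.886]
force: [0.5, 0.8, -1.9]
grip_width: 0.0596
```

>>> {"op": "apply_moves", "data": {
  "steps": [
    [0,0,0.1,0],
    [0,0,0.1,0],
    [0,0,0.2,0],
    [0,0,0.2,0],
    [0,0,0.2,0],
    [0,0,0.2,0],
    [0,0,0.2,0],
    [0,0,0.2,0],
    [0,0,0.2,0],
    [0,0,0.2,0]
  ]
}}

```text
clock: 10.33
position: [0.4271, 0.3431, 0.0643]
tool_rot: [-3.142, -0.0, 2.886]
force: [0.7, 0.4, -1.9]
grip_width: 0.0595
```

>>> {"op": "apply_moves", "data": {
  "steps": [
    [0,0,0.05,0],
    [0,0,0.1,0],
    [0,0,0.1,0],
    [0,0,0.15,0],
    [0,0,0.15,0],
    [0,0,0.2,0],
    [0,0,0.2,0],
    [0,0,0.2,0],
    [0,0,0.2,0],
    [0,0,0.2,0]
  ]
}}

```text
clock: 11.17
position: [0.4273, 0.3432, 0.0641]
tool_rot: [3.141, 0.0, 2.886]
force: [-9.5, -7.2, 40.3]
grip_width: 0.0596
```

>>> {"op": "apply_moves", "data": {
  "steps": [
    [0,0,-0.1,0],
    [0,0,-0.18,0],
    [0,0,-0.2,0],
    [0,0,-0.2,0],
    [0,0,-0.2,0],
    [0,0,-0.2,0],
    [0,0,-0.2,0],
    [0,0,-0.2,0],
    [0,0,-0.2,0],
    [0,0,-0.2,0]
  ]
}}

```text
clock: 12.0
position: [0.4271, 0.3431, 0.0643]
tool_rot: [-3.142, -0.0, 2.886]
force: [-1.0, -0.3, 2.0]
grip_width: 0.0594
```

>>> {"op": "apply_moves", "data": {
  "steps": [
    [0,0,0,0],
    [0,0,0,0],
    [0,0,0,0],
    [0,0,0,0],
    [0,0,0,0],
    [0,0,0,0],
    [0,0,0,0],
    [0,0,0,0],
    [0,0,0,0],
    [0,0,0,0]
  ],
  "claw": 0
}}

```text
clock: 12.83
position: [0.4271, 0.3431, 0.0643]
tool_rot: [-3.142, -0.0, 2.886]
force: [0.8, -0.1, -0.3]
grip_width: 0.0852
```

>>> {"op": "apply_moves", "data": {
  "steps": [
    [0,0,-1,0],
    [0,0,-2.5,0],
    [0,0,-4,0],
    [0,0,-6,0],
    [0,0,-8,0],
    [0,0,-10,0],
    [0,0,-12,0],
    [0,0,-13,0],
    [0,0,-13.5,0],
    [0,0,-13.5,0]
  ]
}}

```text
clock: 13.67
position: [0.4273, 0.3433, 0.2001]
tool_rot: [3.14, 0.001, 2.886]
force: [-0.0, 0.5, -0.7]
grip_width: 0.0856
```

```bash
python3 mv.py .459 -.238 .16 3.087
```

```text
[-17.78, -55.44, 3.96, np.float64(-0.201)]
```

```bash
python3 - <<'E'
from h import *
T=grab("top");S=grab("side")
def c(f,x,y,w,h,s_):
    im=cv2.cvtColor(f["color"],cv2.COLOR_RGB2BGR)[y:y+h,x:x+w]; return cv2.resize(im,(w*s_,h*s_),interpolation=cv2.INTER_CUBIC)
a=np.hstack([c(T,335,160,55,75,6),c(S,285,270,75,75,6)])
b=np.vstack([c(S,165,115,60,60,5)]); b=cv2.copyMakeBorder(b,0,450-b.shape[0],0,0,cv2.BORDER_CONSTANT)
cv2.imwrite("pics/c5.png",np.hstack([a,b])[:, :1100] if 0 else cv2.resize(np.hstack([a,b]),None,fx=.74,fy=.74) if a.shape[1]+300>800 and 0 else cv2.hconcat([a])) 
cv2.imwrite("pics/c5b.png",b)
E
```

```text
(no output)
```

View pics/c5.png

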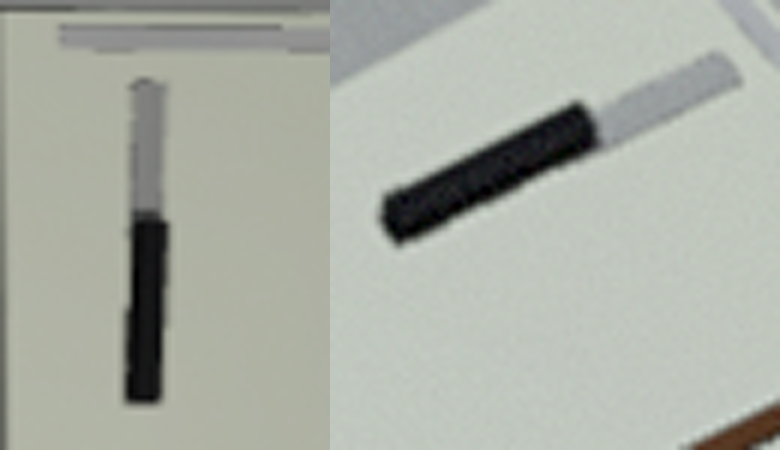

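```bash
python3 - <<'E'
from h import *
from mv import delta
np.set_printoptions(precision=4,suppress=True)
T=grab("top");S=grab("side")
t=lambda x,y:np.array([x/6+335-.4,y/6+160-.4]); m=lambda x,y:np.array([(x-330)/6+285-.4,y/6+270-.4])
for n,f,uv,z in[("tipT",T,t(149,79),.013),("hfT",T,t(151,216),.032),("hrT",T,t(143,403),.032),("tipS",S,m(732,68),.013),("junctS(base)",S,m(605,130),.013),("hfS top",S,m(585,115),.032),("hrS top",S,m(392,202),.032)]:
    print(n,onz(f,uv,z))
print(delta(.459,-.238,.16,3.087))
E
```

```text
tipT [ 0.5651 -0.2451  0.013 ]
hfT [ 0.4953 -0.2389  0.032 ]
hrT [ 0.405  -0.2331  0.032 ]
tipS [ 0.5632 -0.2474  0.013 ]
junctS(base) [ 0.5025 -0.2431  0.013 ]
hfS top [ 0.4903 -0.2423  0.032 ]
hrS top [ 0.4063 -0.2341  0.032 ]
[-17.82, -55.37, 3.89, np.float64(-0.201)]
```

>>> {"op": "apply_moves", "data": {
  "steps": [
    [-1,-3,0,-0.03],
    [-2,-6,0,-0.06],
    [-3,-9.5,0,-0.09],
    [-4.1,-13,0,-0.12],
    [-5.2,-16.5,0,-0.15],
    [-6.3,-20,0,-0.18],
    [-7.4,-23.5,0,-0.18],
    [-8.5,-27,0,-0.18],
    [-9.6,-30.5,0,-0.18],
    [-10.7,-34,0,-0.18]
  ]
}}

```text
clock: 14.7
position: [0.444, -0.0147, 0.1988]
tool_rot: [-3.141, -0.001, 3.066]
force: [2.0, -0.1, 0.1]
grip_width: 0.0853
```

```bash
python3 mv.py .460 -.238 .10 3.07
```

```text
[-3.29, -22.15, 9.88, np.float64(-0.004)]
```

>>> {"op": "apply_moves", "data": {
  "steps": [
    [-0.5,-3,0,0],
    [-0.9,-6,0,0],
    [-1.3,-9,0.5,0],
    [-1.8,-12,1.5,0],
    [-2.2,-15,3,0],
    [-2.6,-17.5,4.5,0],
    [-2.9,-19.5,6,0],
    [-3.1,-21,7.5,0],
    [-3.2,-21.8,9,0],
    [-3.3,-21.8,9.8,0]
  ]
}}

```text
clock: 15.53
position: [0.4597, -0.2343, 0.0991]
tool_rot: [-3.141, -0.003, 3.063]
force: [-1.5, -0.0, -0.3]
grip_width: 0.0859
```

```bash
python3 - <<'E'
from h import *
from mv import delta
S=grab("side"); s=telemetry.observe();print(s['position'],s['tool_rot'],delta(.460,-.238,.0145,3.07,s))
save(S,"c6.png",(265,230,110,110),5)
E
```

```text
[ 0.45970804 -0.23280155  0.09847875] [ 3.14086059 -0.00365041  3.06446129] [-0.1, -0.52, 8.4, np.float64(-0.006)]
```

View pics/c6.png

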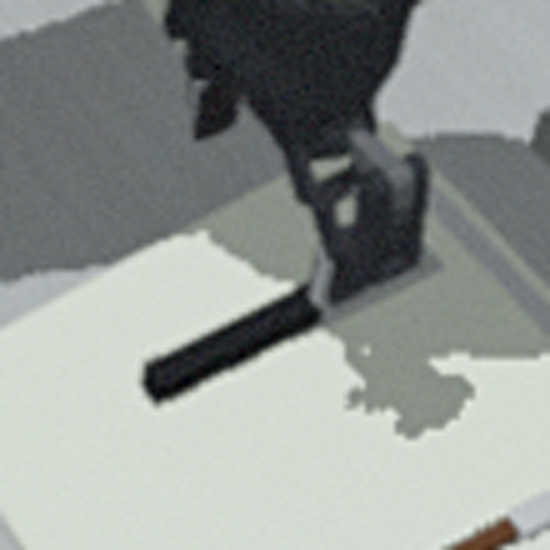

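The open gripper stands over the handle (its rear end at ≈(150,385)). Descending on it.

>>> {"op": "apply_moves", "data": {
  "steps": [
    [0,-0.3,1.5,0],
    [-0.1,-0.5,3,0],
    [-0.1,-0.5,4.5,0],
    [-0.1,-0.5,6,0],
    [-0.1,-0.5,7,0],
    [-0.1,-0.5,7.8,0],
    [-0.1,-0.5,8.2,0],
    [-0.1,-0.5,8.3,0],
    [-0.1,-0.5,8.3,0],
    [-0.1,-0.5,8.3,0]
  ]
}}

```text
clock: 16.42
position: [0.4619, -0.2379, 0.0188]
tool_rot: [-3.141, 0.001, 3.066]
force: [0.6, 0.7, -0.7]
grip_width: 0.0853
```

>>> {"op": "apply_moves", "data": {
  "steps": [
    [0,0,0,0],
    [0,0,0,0],
    [0,0,0,0],
    [0,0,0,0],
    [0,0,0,0],
    [0,0,0,0],
    [0,0,0,0],
    [0,0,0,0],
    [0,0,0,0],
    [0,0,0,0]
  ],
  "claw": 1,
  "force": 60
}}

```text
clock: 17.25
position: [0.4616, -0.2379, 0.0186]
tool_rot: [-3.142, 0.0, 3.066]
force: [-1.7, 1.0, 6.6]
grip_width: 0.0123
```

>>> {"op": "apply_moves", "data": {
  "steps": [
    [0,0,0,0],
    [0,0,0,0],
    [0,0,0,0],
    [0,0,0,0],
    [0,0,0.1,0],
    [0,0,0.2,0],
    [0,0,0.3,0],
    [0,0,0.4,0],
    [0,0,0.4,0],
    [0,0,0.4,0]
  ],
  "claw": 0.6
}}

```text
clock: 18.08
position: [0.4615, -0.2378, 0.0142]
tool_rot: [3.142, -0.0, 3.066]
force: [-0.6, -0.2, -0.8]
grip_width: 0.0341
```

>>> {"op": "apply_moves", "data": {
  "steps": [
    [0,0,0,0],
    [0,0,0,0],
    [0,0,0,0],
    [0,0,0,0],
    [0,0,0,0],
    [0,0,0,0],
    [0,0,0,0],
    [0,0,0,0],
    [0,0,0,0],
    [0,0,0,0]
  ],
  "claw": 1,
  "force": 80
}}

```text
clock: 18.92
position: [0.4616, -0.2378, 0.0146]
tool_rot: [-3.142, 0.0, 3.066]
force: [-1.4, 1.4, 7.0]
grip_width: 0.0119
```

>>> {"op": "apply_moves", "data": {
  "steps": [
    [0,0,-0.5,0],
    [0,0,-1.5,0],
    [0,0,-3,0],
    [0,0,-4.5,0],
    [0,0,-6,0],
    [0,0,-7,0],
    [0,0,-7.5,0],
    [0,0,-8,0],
    [0,0,-8,0],
    [0,0,-8,0]
  ]
}}

```text
clock: 19.75
position: [0.4615, -0.2377, 0.0941]
tool_rot: [3.142, -0.0, 3.066]
force: [-0.5, 1.1, -0.6]
grip_width: 0.012
```

```bash
python3 - <<'E'
from h import *
from mv import delta
S=grab("side");T=grab("top"); s=telemetry.observe();print(s['position'],s['tool_rot'])
for n in("top","side"):
  for k in("spatula_grip","spatula_tip","slot","cover_hinge"): print(n,k,[(np.round(d["uv"],1).tolist(),round(d["score"],2)) for d in cams.pinpoint(n,k)])
def c(f,x,y,w,h,s_):
    im=cv2.cvtColor(f["color"],cv2.COLOR_RGB2BGR)[y:y+h,x:x+w]; return cv2.resize(im,(w*s_,h*s_),interpolation=cv2.INTER_CUBIC)
cv2.imwrite("pics/c7.png",np.hstack([c(T,330,150,60,75,5),c(S,265,185,100,75,5)]))
E
```

```text
[ 0.46127598 -0.23767019  0.09372184] [ 3.14132309e+00 -9.82577193e-04  3.06581905e+00]
top spatula_grip [([366.1, 206.6], 0.66)]
top spatula_tip [([366.5, 166.8], 0.82)]
top slot [([284.7, 175.9], 0.89)]
top cover_hinge [([289.9, 138.6], 0.79)]
side spatula_grip [([321.3, 275.8], 0.89)]
side spatula_tip [([355.5, 260.1], 0.67)]
side slot [([291.7, 217.9], 0.68), ([356.8, 260.5], 0.38)]
side cover_hinge []
```

View pics/c7.png

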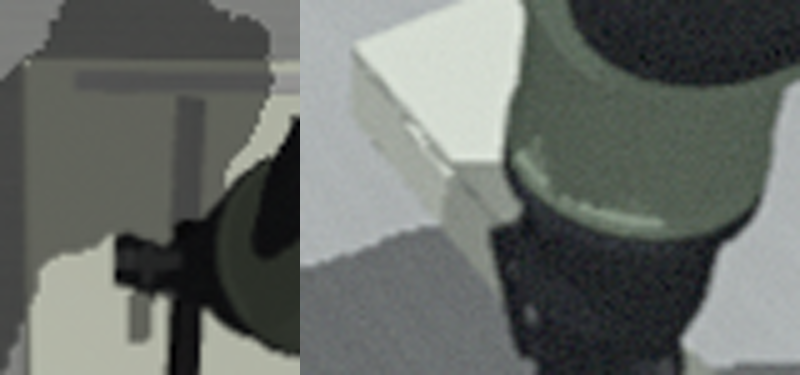

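The spatula is lifted level in the jaws (its tip at ≈(189,97) of the top crop), and the slot is visible on the case front at ≈(425,145). Moving in front of it.

```bash
python3 mv.py .4221 -.0163 .0935 3.098;  python3 -c "
from h import *
T=grab('top');print(onz(T,(367.4,169.2),.0927))"
```

```text
[5.61, 21.79, 0.07, np.float64(-0.032)]
[ 0.56333559 -0.24420195  0.0927    ]
```

>>> {"op": "apply_moves", "data": {
  "steps": [
    [1.5,1,0,0],
    [3,3,0,-0.01],
    [4.5,5.5,0,-0.02],
    [5.6,8.5,0,-0.03],
    [5.6,11.5,0,-0.03],
    [5.6,14.5,0,-0.03],
    [5.6,17.5,0,-0.03],
    [5.6,20,0,-0.03],
    [5.6,21.3,0,-0.03],
    [5.6,21.8,0,-0.03]
  ]
}}

```text
clock: 21.13
position: [0.4225, -0.0139, 0.0943]
tool_rot: [3.141, 0.0, 3.099]
force: [0.3, -0.6, -0.9]
grip_width: 0.0119
```

```bash
python3 mv.py .4221 -.0163 .0475 3.098
```

```text
[0.03, -0.24, 4.68, np.float64(0.001)]
```

>>> {"op": "apply_moves", "data": {
  "steps": [
    [0,-0.1,0.7,0],
    [0,-0.2,1.4,0],
    [0,-0.2,2.1,0],
    [0,-0.2,2.8,0],
    [0,-0.2,3.5,0],
    [0,-0.2,4.1,0],
    [0,-0.2,4.5,0],
    [0,-0.2,4.7,0],
    [0,-0.2,4.7,0],
    [0,-0.2,4.7,0]
  ]
}}

```text
clock: 21.97
position: [0.4222, -0.0183, 0.0473]
tool_rot: [-3.142, -0.0, 3.096]
force: [0.0, -0.2, -1.6]
grip_width: 0.0121
```

```bash
python3 - <<'E'
from h import *
S=grab("side");T=grab("top"); s=telemetry.observe();print(s['position'],s['tool_rot'])
for n in("top","side"):
  for k in("spatula_tip","slot"): print(n,k,[(np.round(d["uv"],1).tolist(),round(d["score"],2)) for d in cams.pinpoint(n,k)])
print("expected tip px",proj(T,[s['position'][0]+.1036,s['position'][1]-.0046,s['position'][2]-.0015]),proj(S,[s['position'][0]+.1036,s['position'][1]-.0046,s['position'][2]-.0015]))
print("expected slot px",proj(S,[.5457,-.0217,.046]))
def c(f,x,y,w,h,s_):
    im=cv2.cvtColor(f["color"],cv2.COLOR_RGB2BGR)[y:y+h,x:x+w]; return cv2.resize(im,(w*s_,h*s_),interpolation=cv2.INTER_CUBIC)
cv2.imwrite("pics/c8.png",np.hstack([c(T,245,125,70,75,5),c(S,250,175,80,75,5)]))
E
```

```text
[ 0.42234458 -0.01818619  0.04753314] [3.14156689e+00 4.33607135e-04 3.09576430e+00]
top spatula_tip []
top slot [([286.9, 174.5], 0.74)]
side spatula_tip [([282.4, 218.0], 0.79)]
side slot [([293.4, 217.9], 0.97)]
expected tip px [[286.1155669  184.02456034]] [[285.03221148 217.56250887]]
expected slot px [[290.92786015 214.44797846]]
```

View pics/c8.png

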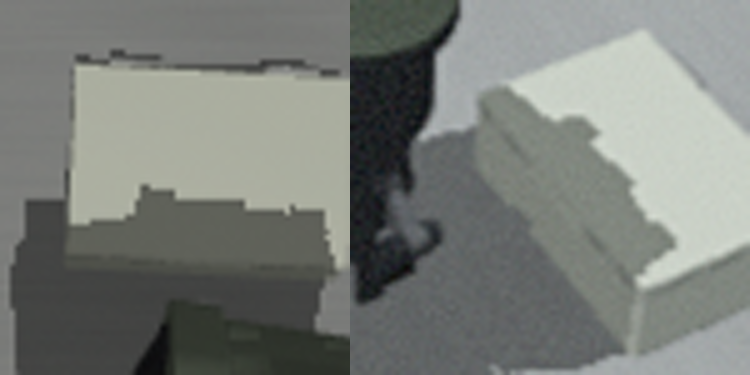

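The tip is in shadow just in front of the case (≈(282,218) per the network), and the slot line shows on the front face. Its height follows from the arm's own reading (0.0475), so I insert carefully and watch the force.

>>> {"op": "apply_moves", "data": {
  "steps": [
    [-0.4,0,0,0],
    [-0.8,0,0,0],
    [-1.2,0,0,0],
    [-1.6,0,0,0],
    [-1.9,0,0,0],
    [-2.2,0,0,0],
    [-2.5,0,0,0],
    [-2.8,0,0,0],
    [-3,0,0,0],
    [-3,0,0,0]
  ]
}}

```text
clock: 23.1
position: [0.4526, -0.0196, 0.0473]
tool_rot: [-3.142, 0.0, 3.096]
force: [-0.6, -0.5, -1.7]
grip_width: 0.012
```

Free entry; the rest of the way in.

>>> {"op": "apply_moves", "data": {
  "steps": [
    [-0.4,0,0,0],
    [-0.8,0,0,0],
    [-1.2,0,0,0],
    [-1.6,0,0,0],
    [-2,0,0,0],
    [-2.4,0,0,0],
    [-2.8,0,0,0],
    [-3,0,0,0],
    [-3.2,0,0,0],
    [-3.2,0,0,0]
  ]
}}

```text
clock: 23.93
position: [0.4844, -0.021, 0.0473]
tool_rot: [-3.142, 0.0, 3.096]
force: [-0.1, 0.6, -1.6]
grip_width: 0.0119
```

```bash
python3 - <<'E'
from h import *
s=telemetry.observe();print(s['position'],s['force'])
x0=s['position'][0]; tip=x0+.1036; hinge=.5457+.11; d=hinge-tip; print("d",d)
for a in range(0,96,6):
    t=np.radians(a); # tip top follows underside at dist d
    dx=d*(1-np.cos(t)); dz=d*np.sin(t)+.003
    print(a,round(-dx*100,2),round(-dz*100,2))
E
```

```text
[ 0.48444034 -0.02103884  0.04727715] [-0.14629157  0.56119219 -1.62313031]
d 0.06765965625547965
0 -0.0 -0.3
6 -0.04 -1.01
12 -0.15 -1.71
18 -0.33 -2.39
24 -0.58 -3.05
30 -0.91 -3.68
36 -1.29 -4.28
42 -1.74 -4.83
48 -2.24 -5.33
54 -2.79 -5.77
60 -3.38 -6.16
66 -4.01 -6.48
72 -4.68 -6.73
78 -5.36 -6.92
84 -6.06 -7.03
90 -6.77 -7.07
```

>>> {"op": "apply_moves", "data": {
  "steps": [
    [0,0,-0.3,0],
    [0,0,-0.7,0],
    [-0.1,0,-1.2,0],
    [-0.15,0,-1.7,0],
    [-0.3,0,-2.2,0],
    [-0.5,0,-2.7,0],
    [-0.7,0,-3.2,0],
    [-0.9,0,-3.7,0],
    [-1.1,0,-4,0],
    [-1.3,0,-4.3,0]
  ]
}}

```text
clock: 24.77
position: [0.4973, -0.0216, 0.0907]
tool_rot: [3.142, 0.0, 3.096]
force: [-2.1, 0.6, -3.7]
grip_width: 0.012
```

```bash
python3 - <<'E'
from h import *
S=grab("side"); s=telemetry.observe();print(s['position'],s['tool_rot'],s['force'],s['moment'])
save(S,"c9.png",(240,120,120,120),4)
E
```

```text
[ 0.4978462  -0.02166167  0.09110116] [3.14151480e+00 8.08613319e-04 3.09576084e+00] [-1.62278744 -0.52296371 -2.2096377 ] [ 0.04395305  0.67261912 -0.05604291]
```

View pics/c9.png

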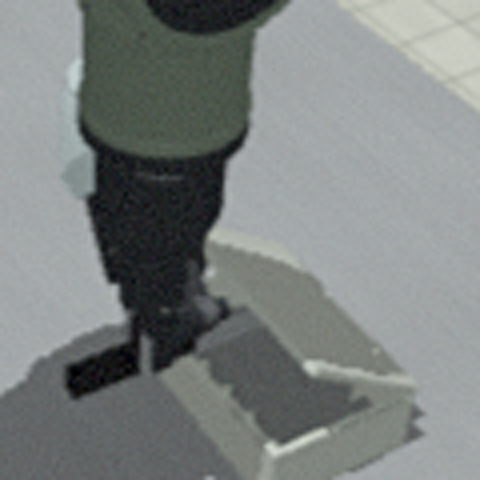

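The cover is rising (≈35°, its front edge near (215,240) and its right side at ≈(310,370)–(415,390)), and the handle stays level. Continuing along the arc.

>>> {"op": "apply_moves", "data": {
  "steps": [
    [-0.3,0,-0.4,0],
    [-0.65,0,-0.8,0],
    [-1.05,0,-1.15,0],
    [-1.5,0,-1.5,0],
    [-2,0,-1.8,0],
    [-2.5,0,-2.1,0],
    [-3.1,0,-2.3,0],
    [-3.7,0,-2.5,0],
    [-4.3,0,-2.7,0],
    [-4.8,0,-2.75,0]
  ]
}}

```text
clock: 25.65
position: [0.5459, -0.0239, 0.118]
tool_rot: [3.142, 0.0, 3.096]
force: [-3.4, 0.5, -1.6]
grip_width: 0.012
```

>>> {"op": "apply_moves", "data": {
  "steps": [
    [0,0,0,0],
    [0,0,0,0],
    [0,0,0,0],
    [0,0,0,0],
    [0.5,0,0,0],
    [1.5,0,0,0],
    [3,0,0,0],
    [4.5,0,0,0],
    [6,0,0,0],
    [8,0,0,0]
  ]
}}

```text
clock: 26.48
position: [0.4646, -0.0202, 0.1179]
tool_rot: [3.142, 0.001, 3.096]
force: [-0.2, -0.1, -0.4]
grip_width: 0.0116
```

```bash
python3 - <<'E'
from h import *
S=grab("side");T=grab("top"); s=telemetry.observe();print(s['position'],s['tool_rot'],s['force'],s['moment'])
def c(f,x,y,w,h,s_):
    im=cv2.cvtColor(f["color"],cv2.COLOR_RGB2BGR)[y:y+h,x:x+w]; return cv2.resize(im,(w*s_,h*s_),interpolation=cv2.INTER_CUBIC)
cv2.imwrite("pics/c10.png",np.hstack([c(T,235,105,90,110,4),c(S,240,120,100,110,4)]))
E
```

```text
[ 0.4622268  -0.02018189  0.11782996] [ 3.14147058e+00 -1.87396425e-03  3.09558633e+00] [-0.77776727 -0.24690094 -1.06779492] [0.0586022  0.0277318  0.02800513]
```

View pics/c10.png

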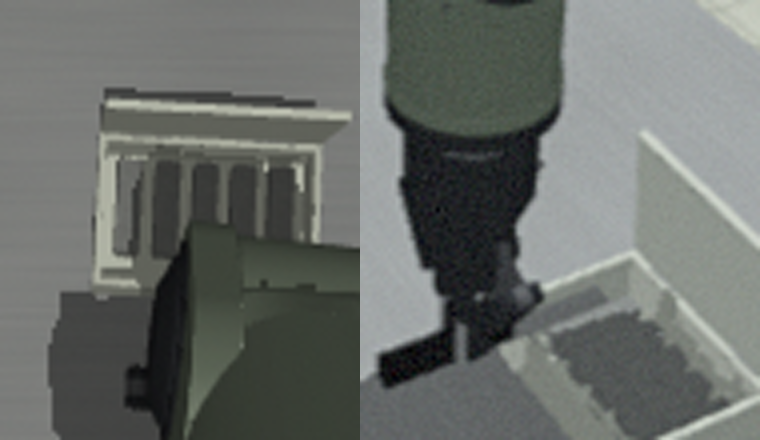

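The cover stands nearly upright (side crop: its free corner at (642,132), hinge corner at (632,255)) and stays with the spatula withdrawn. Returning to the board.

```bash
python3 mv.py .4615 -.238 .03 3.066; python3 - <<'E'
from h import *
S=grab("side")
# left free corner: case left rear corner at hinge
h=np.array([.5457+.110*.999,-.0217-.110*.044]); l=h+.08*np.array([.044,.999])
for a in(70,75,80,85,90):
    t=np.radians(a); p=[l[0]-.11*np.cos(t),l[1]+.11*np.cos(t)*.044,.05+.11*np.sin(t)]; print(a,proj(S,p)[0])
print("seen",(240+282/4,120+132/4))
E
```

```text
[-0.95, -21.76, 8.78, np.float64(0.03)]
70 [300.12052373 157.89604563]
75 [303.07945856 156.00505563]
80 [306.07110647 154.33276896]
85 [309.06738906 152.8936474 ]
90 [312.04048759 151.69943068]
seen (310.5, 153.0)
```

>>> {"op": "apply_moves", "data": {
  "steps": [
    [2,0,0,0],
    [4,-1,0,0],
    [4.5,-3.5,0,0],
    [4.5,-6.5,0,0.01],
    [4.5,-9.5,0,0.02],
    [4,-12.5,0,0.03],
    [3,-15.5,0,0.03],
    [2,-18.5,0,0.03],
    [1.5,-20.5,1,0.03],
    [1.2,-21.5,2,0.03]
  ]
}}

```text
clock: 27.47
position: [0.4442, -0.2378, 0.0979]
tool_rot: [-3.14, 0.002, 3.063]
force: [-0.4, 1.5, -0.9]
grip_width: 0.012
```

```bash
python3 mv.py .4615 -.238 .02 3.066
```

```text
[-1.71, 0.13, 7.79, np.float64(-0.003)]
```

>>> {"op": "apply_moves", "data": {
  "steps": [
    [-0.6,0,1,0],
    [-1.2,0,2.2,0],
    [-1.7,0,3.4,0],
    [-1.7,0,4.6,0],
    [-1.7,0,5.6,0],
    [-1.7,0,6.4,0],
    [-1.7,0,7,0],
    [-1.7,0,7.4,0],
    [-1.7,0,7.6,0],
    [-1.7,0,7.6,0]
  ]
}}

```text
clock: 28.3
position: [0.4602, -0.2357, 0.0217]
tool_rot: [3.142, -0.0, 3.066]
force: [-0.0, -0.1, -1.2]
grip_width: 0.0123
```

```bash
python3 mv.py .4615 -.238 .0148 3.066
```

```text
[-0.15, -0.22, 0.69, np.float64(-0.0)]
```

>>> {"op": "apply_moves", "data": {
  "steps": [
    [-0.1,-0.2,0.1,0],
    [-0.1,-0.2,0.2,0],
    [-0.1,-0.2,0.3,0],
    [-0.1,-0.2,0.4,0],
    [-0.1,-0.2,0.5,0],
    [-0.1,-0.2,0.55,0],
    [-0.1,-0.2,0.6,0],
    [-0.1,-0.2,0.65,0],
    [-0.1,-0.2,0.65,0],
    [-0.1,-0.2,0.65,0]
  ]
}}

```text
clock: 29.13
position: [0.4611, -0.2378, 0.0153]
tool_rot: [-3.142, -0.0, 3.066]
force: [-0.9, -0.8, -0.9]
grip_width: 0.0119
```

Almost down; half a millimetre more, then release gently and rise.

>>> {"op": "apply_moves", "data": {
  "steps": [
    [0,0,0.03,0],
    [0,0,0.05,0],
    [0,0,0.05,0],
    [0,0,0.06,0],
    [0,0,0.06,0],
    [0,0,0.06,0],
    [0,0,0.06,0],
    [0,0,0.06,0],
    [0,0,0.06,0],
    [0,0,0.06,0]
  ]
}}

```text
clock: 29.97
position: [0.4611, -0.2377, 0.0147]
tool_rot: [3.142, -0.0, 3.066]
force: [-1.0, 0.2, 0.3]
grip_width: 0.0122
```

>>> {"op": "apply_moves", "data": {
  "steps": [
    [0,0,0,0],
    [0,0,0,0],
    [0,0,0,0],
    [0,0,0,0],
    [0,0,0,0],
    [0,0,0,0],
    [0,0,0,0],
    [0,0,0,0],
    [0,0,0,0],
    [0,0,0,0]
  ],
  "claw": 0.3
}}

```text
clock: 30.8
position: [0.4611, -0.2378, 0.0147]
tool_rot: [-3.142, -0.0, 3.066]
force: [-0.6, -0.2, -0.4]
grip_width: 0.0597
```

>>> {"op": "apply_moves", "data": {
  "steps": [
    [0,0,-1,0],
    [0,0,-2.5,0],
    [0,0,-4.5,0],
    [0,0,-7,0],
    [0,0,-9.5,0],
    [0,0,-12,0],
    [0,0,-14,0],
    [0,0,-15,0],
    [0,0,-15,0],
    [0,0,-15,0]
  ]
}}

```text
clock: 31.63
position: [0.4611, -0.2376, 0.1649]
tool_rot: [-3.142, 0.001, 3.066]
force: [-0.3, 0.3, -1.0]
grip_width: 0.0598
```

>>> {"op": "apply_moves", "data": {
  "steps": [
    [1,1,0,0],
    [1.5,4,0,0],
    [1.5,7,0,0],
    [1.5,10,0,0],
    [1.5,12,0,0],
    [1.5,14,0,0],
    [1.5,15,0,0],
    [1.5,15,0,0],
    [1.5,15,0,0],
    [1.5,15,0,0]
  ]
}}

```text
clock: 32.47
position: [0.4572, -0.0882, 0.1644]
tool_rot: [-3.141, -0.001, 3.065]
force: [0.2, -0.1, -0.7]
grip_width: 0.0597
```

```bash
python3 - <<'E'
from h import *
S=grab("side");T=grab("top"); s=telemetry.observe();print(s['clock'],s['position'],s['force'])
save(S,"s11.png",s=1.5); 
im=cv2.cvtColor(S["color"],cv2.COLOR_RGB2BGR)
def c(f,x,y,w,h,s_):
    im=cv2.cvtColor(f["color"],cv2.COLOR_RGB2BGR)[y:y+h,x:x+w]; return cv2.resize(im,(w*s_,h*s_),interpolation=cv2.INTER_CUBIC)
a=np.hstack([c(T,120,170,60,60,6),c(S,165,105,70,60,6)])
b=np.hstack([c(T,330,150,60,40,6),c(S,285,265,70,40,6)]);cv2.imwrite("pics/c11.png",np.vstack([a,b]))
E
```

```text
32.5667 [ 0.45729012 -0.08813933  0.16452143] [-0.86036609 -0.12776831 -0.14188311]
```

```bash
python3 - <<'E'
from h import *
np.set_printoptions(precision=4,suppress=True)
S=grab("side");T=grab("top")
E={"tub_top_center":(.427,.3435,.0775),"spatula_grip":(.460,-.238,.022),"spatula_tip":(.5647,-.2457,.013),"brush_center":(.4615,-.3653,.017),"tub_plain_center":(.558,.4,.0275),"jar_center":(.63,.234,.05)}
for k,p in E.items():
  o=[]
  for n,f in(("top",T),("side",S)):
    r=cams.pinpoint(n,k); o.append((np.round(proj(f,p)[0],1).tolist(),[(np.round(d["uv"],1).tolist(),round(d["score"],2)) for d in r[:2]]))
  print(k,*o,sep="\n   ")
# lid silhouette check: compare tub stack outline with prediction, side cam: horizontal gradient of seam rows
print(cams.find_in("side","tub_top_center")[:1],cams.find_in("side","tub_base_center")[:3])
def box(p,yaw,f,h=.0275):
    c,s=np.cos(yaw),np.sin(yaw);Q=[[p[0]+a*.042*c-b*.03*s,p[1]+a*.042*s+b*.03*c,p[2]+d*h] for a in(1,-1) for b in(1,-1) for d in(1,-1)]
    q=proj(f,Q); return np.r_[q.min(0),q.max(0)-q.min(0)]
print("pred seated",box((.427,.3435,.0775),-.256,S),"pred 5mm up",box((.427,.3435,.0825),-.256,S))
E
```

```text
tub_top_center
   ([154.2, 217.6], [([156.9, 220.6], 0.88)])
   ([190.2, 147.3], [([190.9, 144.9], 0.64)])
spatula_grip
   ([358.7, 207.9], [])
   ([314.9, 295.9], [([317.3, 296.0], 0.82)])
spatula_tip
   ([359.6, 172.9], [])
   ([351.6, 280.1], [([348.9, 277.9], 0.84)])
brush_center
   ([400.6, 207.7], [([401.0, 208.9], 0.51)])
   ([353.4, 343.5], [([353.5, 342.5], 0.8)])
tub_plain_center
   ([140.1, 172.9], [([140.2, 169.8], 0.93), ([155.1, 218.8], 0.52)])
   ([220.4, 138.1], [([221.5, 138.3], 0.59)])
jar_center
   ([196.6, 147.2], [([196.0, 146.0], 0.73)])
   ([265.5, 152.1], [([264.3, 151.0], 0.55), ([316.0, 298.2], 0.32)])
[{'box': [175.2, 130.4, 27.9, 30.0], 'score': 0.86}] [{'box': [149.2, 124.1, 34.4, 23.4], 'score': 0.77}, {'box': [178.9, 156.8, 28.3, 16.6], 'score': 0.71}, {'box': [196.9, 168.2, 28.0, 34.0], 'score': 0.64}]
pred seated [173.665  132.0843  32.8552  30.7371] pred 5mm up [173.4412 130.7371  32.9513  30.8001]
```

```bash
python3 -c "
from h import *
workorder.job_done();print(telemetry.observe()['clock'])"
```

```text
the job is handed in; nothing more can be done
the job is handed in; nothing more can be done
```

I did the whole job in the order asked and handed it in at about 33 s on the robot's clock. No verdict is reported.

**Tub:** I moved the tub from the case onto the white recessed tub. Contact came at tool height 0.0641 m, against 0.0642 m expected when seated and 0.0692 m if it stood on the lid instead. I pressed slightly hard on seating: the wrist read about 40 N for a moment through the held tub, and I eased off before releasing.

**Cover:** The blade went into the slot with no resistance. The cover opened to about 85–87°, judged from its free corner in the side picture, and held there after I withdrew the spatula. I did not measure the angle again later. Only the spatula touched the cover.

**Spatula:** I laid it back flat at its starting place on the board.

**Last checks:**
- **No final picture:** I had used all 12 views, so the last check compared only the networks' points with the expected positions.
- **Positions:** In the side picture the tub and both spatula points were within about 4 pixels of expected. In the top picture the tub was also within about 4 pixels. The brush, plain tub and jar were within about 3 pixels in both.
- **What failed or disagreed:** The spatula was not found in the last top picture. The tub's outline in the side picture fitted the seated and 5 mm raised positions about equally well, so seating rests on the contact height. I did not check the ink rack at the end, but the arm was never near it.

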